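Tamp the wax chunks level in the charging bin

TASK

Some wax chunks stand proud in the charging bin: take the tamper and tamp them down level, pair by pair, starting at the end with the pull handle and working along to the other end. Bed every pair firmly on the boards hidden at the bottom, about 15 N on the tamper, but never hard enough to crush the wax (25 N is too much). Touch the chunks only with the tamper, stand it upright on its rubber pad again when done, and leave the bottles and the jar alone.

Things in the scene. Friction and masses are not known exactly. Their poses are not given: they have to be found in the camera images.
- bin: fixed open aluminium bin, 96 (x) x 136 (y) mm, 5 mm walls, rim 63 mm high, dark bar pull handle on its -y end (reaching 92 mm from the centre). Origin: centre of its underside, z up, y along its length away from the handle. Six wax chunks stand in three pairs at y = -40, 0, +40 mm, one of a pair on either side (x = -19, +19 mm) of a middle rib 8 mm wide, 38 mm high
- board: the hidden pack of grey boards, 85 x 125 mm, that the chunks are bedded on. Origin at the centre of its underside, fixed 5 mm above the bin's origin; its top lies somewhere from 10 to 16 mm above the bin's origin, the packing being different each time and not visible: it must be felt. It yields 1 mm for 20 N. Over 25 N on it crushes the wax
- tamper: loose tamper, 0.2 to 0.33 kg, upright on its pad: flat steel foot 68 (x) x 34 (y) x 12 mm high, thin neck, square wooden grip 24 x 24 mm from 46 to 118 mm height, sides along x and y. Origin: centre of the foot's underside, z up. The foot, long side across the bin, covers one pair and fits in the bin with 9 mm to spare at each end, and 6 mm to the end wall over an end pair
- tamper_grip (a point): the place to hold the tamper: on the axis of the square grip, 95 mm above the foot's underside, axes as the tamper's
- pad: fixed black rubber pad, 110 (x) x 90 (y) x 4 mm, the tamper's place; origin at the centre of its underside, so its top is 4 mm above the origin
- chunk_a: loose block of pale solid wax with rounded edges, 30 (x) x 32 (y) x 34 mm high, flat top; its place in the bin's frame (mm): pull-handle end, x = -19, y = -40. Origin at the centre of its underside, z up; Wedged between the rib and a springy strip, 5 to 19 mm above the boards; sinks when pushed with 2 to 4 N, stays where left
- chunk_b: loose block of pale solid wax with rounded edges, 30 (x) x 32 (y) x 34 mm high, flat top; its place in the bin's frame (mm): pull-handle end, x = +19, y = -40. Origin at the centre of its underside, z up; Wedged between the rib and a springy strip, 5 to 19 mm above the boards; sinks when pushed with 2 to 4 N, stays where left
- chunk_c: loose block of pale solid wax with rounded edges, 30 (x) x 32 (y) x 34 mm high, flat top; its place in the bin's frame (mm): middle, x = -19, y = 0. Origin at the centre of its underside, z up; Wedged between the rib and a springy strip, 5 to 19 mm above the boards; sinks when pushed with 2 to 4 N, stays where left
- chunk_d: loose block of pale solid wax with rounded edges, 30 (x) x 32 (y) x 34 mm high, flat top; its place in the bin's frame (mm): middle, x = +19, y = 0. Origin at the centre of its underside, z up; Wedged between the rib and a springy strip, 5 to 19 mm above the boards; sinks when pushed with 2 to 4 N, stays where left
- chunk_e: loose block of pale solid wax with rounded edges, 30 (x) x 32 (y) x 34 mm high, flat top; its place in the bin's frame (mm): plain end, x = -19, y = +40. Origin at the centre of its underside, z up; Wedged between the rib and a springy strip, 5 to 19 mm above the boards; sinks when pushed with 2 to 4 N, stays where left
- chunk_f: loose block of pale solid wax with rounded edges, 30 (x) x 32 (y) x 34 mm high, flat top; its place in the bin's frame (mm): plain end, x = +19, y = +40. Origin at the centre of its underside, z up; Wedged between the rib and a springy strip, 5 to 19 mm above the boards; sinks when pushed with 2 to 4 N, stays where left
- small_bottle: bystander: small amber glass bottle with white cap, 37 mm across, 75 mm high; origin at the centre of its underside
- low_jar: bystander: low white jar with grey-white lid, 51 mm across, 40 mm high; origin at the centre of its underside
- tall_bottle: bystander: white plastic bottle with blue cap, 69 mm across, 170 mm high; origin at the centre of its underside
Mind the look-alikes: they are no part of the job. What is shaped like the chunk_a but green is not meant.

How it is judged:
By the outcome, as a careful person would: the job done as asked, in the order asked, and still so for the second after the job is handed in, with the robot touching nothing.
It also fails if it takes over 67 s, if anything falls off the work surface, if the arm or the gripper's body presses on something with over 40 N, if the wrist force passes 120 N, or if a joint passes its speed limit or range.

ROBOT

A 6-joint arm with a two-finger parallel gripper is mounted at the origin on a cart in front of the work surface, level with it; the furniture and walls round the work are solid. World frame = base frame: x ahead of the robot, y to its left, z up, the work surface at z = 0. Lengths are in m, angles in rad, forces in N, time in s.
With the tool pointing down it reaches from about 0.35 to 0.775 m from the base axis. Payload 7.3 kg.
Tool frame: the origin (TCP) lies midway between the tips of the shut fingers; the grasp point (between the pads) lies 19 mm behind it (tcp_to_grasp is the distance from the TCP to the grasp point, in m); z points along the fingers, y is the direction in which the jaws open and shut (so a half turn about z gives the same grasp; the last joint's range is limited). The gripper opens to 92 mm and grips with 3 to 60 N. Pads are 19 mm wide; open, the fingers measure 130 mm over their backs; the gripper's body (75 mm by 190 mm) begins 47 mm behind the grasp point.
Start: joints at [1.119, 0.342, 1.524, -0, 1.275, -0.146], TCP at [0.158, 0.501, 0.227] pointing down, gripper open.
Joint ranges: [-2.53, 2.53], [-0.77, 2.02], [0.04, 2.7], [-1, 4.14], [0.28, 2.66], [-3.11, 3.11]. Speed limits (rad/s): [2.57, 2.57, 3.14, 3.14, 3.14, 3.14].

INTERFACE

Orientations are given as a rotation vector (axis times angle).
In Python, from plant import * gives the robot as it stands. The module is installed in compiled form; this text tells all that it offers.
- The arm moves only by the shell command python3 -m inch 'ROWS' [FORCE]. ROWS is JSON, a list that holds one entry, the list of rows, each a list of 7 numbers: the turn, a rotation vector about the tool's x, y, z in degrees, then the shift along the tool's x, y, z in cm, then the closure, from -1 (fully open) to 1 (shut). In form: [[[wx, wy, wz, dx, dy, dz, jaw], ...]]. A call has 1 to 10 rows; each row is the pose to reach, as a shift and turn from the pose commanded when the call began, along the tool's axes at that moment; what a row does not reach only later rows make up. A row lasts 1/10 s, in which the tool goes at most 50 mm and 8.59 degrees, less where a joint would pass 70% of its speed; a pose out of reach is approached as far as the arm can. A call with a gripper value outside its range is refused whole. The fingers move at their own pace and stop on an object; FORCE is the grip in N (left out, the last holds). Time passes only in rows, so rows that repeat a pose let the fingers close. It gives the time, the measured TCP pose, the force and the opening at its end, in the units of the state.
- state(): the state, without advancing time (a new reading comes with each control period).
- snapshot(name): name is "scene" or "top" or "wrist"; returns a dict with "frame" (384x512x3 uint8, red, green, blue), "intrinsics" (3x3 intrinsics, pixels), "D" ([k1, k2, p1, p2, k3] as OpenCV has them; the pictures are not rectified), "camera_from_world" (4x4, takes a point from world to camera coordinates). Camera axes: x right, y down, z forward; pixel columns grow to the right and rows downward; lengths in m; the calibration is good to about 2 mm. A picture is of the moment at which its call begins. There is no depth.
- job_done(): hands the job in, once; it reports no verdict.
Trained networks look in the newest picture that a camera, given by its name, has taken for a name from the list of things; names that differ only in an ending like _2 or _b are one class to them, and where a whole thing is asked for, a point or a joint stands for the part that bears it (a point fixed in the world has none). Each returns a list of dicts, best first, with "conf" (0 to 1); they miss things now and then, are a little off and sometimes report something else, mostly with a low value. They report only what shows in the picture. A call takes as long as a camera call. They do not tell look-alikes from the thing itself.
- search_frame(target, camera): "point" ([column, row] in pixels, amid what is visible of it).
- tip_of(target, camera): "point" ([column, row] in pixels: a listed point, or the origin of a listed thing).
The state is a dict: "time_s": time; "joints": joint angles; "joint_velocities": joint speeds; "joint_torque": joint torques, N m; "tool_pos": TCP position; "eef_rot": TCP orientation; "contact_force": force on the tool from outside, world axes, zero at the start; "ft_torque": the same for the moment, N m; "opening": opening from 0.0 (shut) to 1.0 (fully open).
Only numpy, scipy, OpenCV 4.12 (cv2) and the standard library are available. Lean on these libraries where they do the work, as an engineer would, in place of code of your own. Each camera call takes 0.05 s, during which the arm holds its last target.

## Working session

There is one attempt and no reset: what is moved stays moved. The work goes in short steps, Python scripts to look and compute and a shell command to move; the robot and the scene stay as the last step left them, time stands still between calls to the robot, and variables do not carry over. Pictures are saved under pics/ and viewed, and the job is handed in when it is done.

```bash
mkdir -p pics; ls
python3 - <<'E'
from plant import *
import cv2
s=state(); print({k:s[k] for k in ('time_s','tool_pos','eef_rot','contact_force','opening')})
for n in ("scene","top","wrist"):
    d=snapshot(n); cv2.imwrite(f"pics/{n}0.png",d["frame"][:,:,::-1]); print(n,d["intrinsics"],d["D"],d["camera_from_world"])
E
```

```text
pics
{'time_s': 0.0, 'tool_pos': array([0.15786259, 0.50029214, 0.22605248]), 'eef_rot': array([-4.78418871e-01, -3.10450651e+00,  2.27371319e-03]), 'contact_force': array([-0.01451008,  1.24540625,  0.27463452]), 'opening': 0.9974924487477167}
scene [[443.1696657    0.         252.66336338]
 [  0.         443.1696657  198.11621888]
 [  0.           0.           1.        ]] [0.03627686 0.         0.         0.         0.        ] [[ 7.85974982e-01 -6.18258054e-01 -5.53194382e-04 -3.63216338e-01]
 [-3.82135560e-01 -4.85094978e-01 -7.86546424e-01  3.85364811e-01]
 [ 4.86020309e-01  6.18417207e-01 -6.17530904e-01  6.32830446e-01]
 [ 0.00000000e+00  0.00000000e+00  0.00000000e+00  1.00000000e+00]]
top [[453.03467813   0.         260.66520406]
 [  0.         453.03467813 190.62931283]
 [  0.           0.           1.        ]] [-0.12161259  0.          0.          0.          0.        ] [[ 0.01956428 -0.99937058 -0.02959201  0.16292888]
 [-0.98491002 -0.01417378 -0.1724858   0.58793146]
 [ 0.1719578   0.03252002 -0.9845674   0.99781806]
 [ 0.          0.          0.          1.        ]]
wrist [[311.97065693   0.         253.31272463]
 [  0.         311.97065693 192.8572552 ]
 [  0.           0.           1.        ]] [-0.07407455  0.          0.          0.          0.        ] [[ 3.01845002e-01  9.53356936e-01 -3.84234521e-04 -5.24732323e-01]
 [ 9.14583898e-01 -2.89455144e-01  2.82403990e-01 -3.54478050e-02]
 [ 2.69120584e-01 -8.55936475e-02 -9.59295491e-01  3.90175304e-01]
 [ 0.00000000e+00  0.00000000e+00  0.00000000e+00  1.00000000e+00]]
```

View pics/scene0.png

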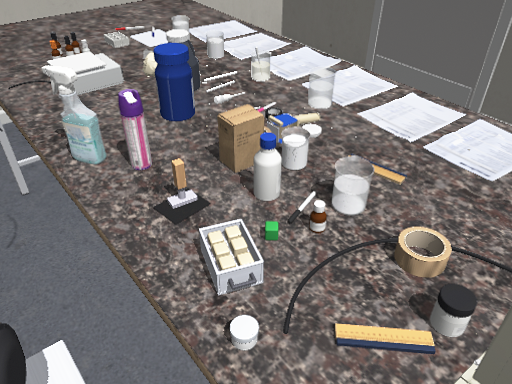

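View pics/top0.png

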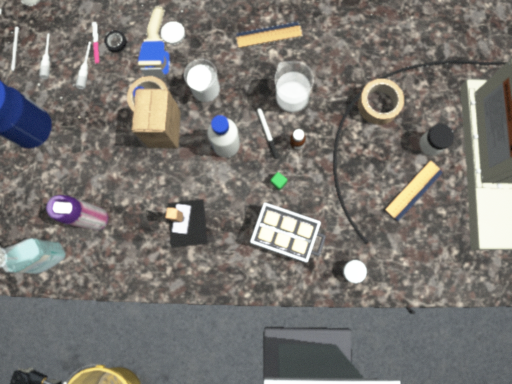

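View pics/wrist0.png

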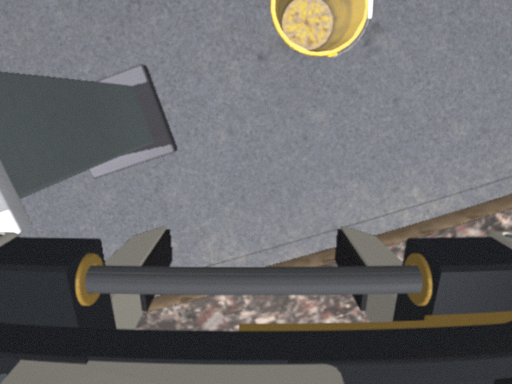

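```bash
cat > h.py <<'E'
from plant import *
import cv2, numpy as np
from scipy.spatial.transform import Rotation as R
def ray(d,px):
    p=cv2.undistortPoints(np.array([[px]],float),d["intrinsics"],np.array(d["D"]))[0,0]
    T=np.array(d["camera_from_world"]); Rm=T[:3,:3]; c=-Rm.T@T[:3,3]
    return c, Rm.T@np.array([p[0],p[1],1.])
def onz(d,px,z):
    c,v=ray(d,px); return c+v*(z-c[2])/v[2]
def proj(d,P):
    T=np.array(d["camera_from_world"])
    return cv2.projectPoints(np.array(P,float).reshape(-1,3),cv2.Rodrigues(T[:3,:3])[0],T[:3,3],d["intrinsics"],np.array(d["D"]))[0][:,0]
def tri(obs):
    A=np.zeros((3,3));b=np.zeros(3)
    for d,px in obs:
        c,v=ray(d,px);v/=np.linalg.norm(v);M=np.eye(3)-np.outer(v,v);A+=M;b+=M@c
    return np.linalg.solve(A,b)
E
python3 - <<'E'
from h import *
import pickle
D={}
for n in ("scene","top"):
    d=snapshot(n);D[n]=d
    for t in ("bin","tamper","tamper_grip","pad","low_jar","small_bottle","tall_bottle"):
        print(n,t,[(np.round(r["point"],1),round(r["conf"],2)) for r in tip_of(t,n)][:3])
pickle.dump(D,open("D.pkl","wb"))
f=D["top"]["frame"]; a=cv2.resize(f[180:280,150:350],None,fx=4,fy=4,interpolation=cv2.INTER_CUBIC); cv2.imwrite("pics/topc.png",a[:,:,::-1])
f=D["scene"]["frame"]; a=cv2.resize(f[145:305,145:285],None,fx=3.7,fy=3.7,interpolation=cv2.INTER_CUBIC); cv2.imwrite("pics/scenec.png",a[:,:,::-1])
E
```

```text
scene bin [(array([228.8, 263.8]), 0.95)]
scene tamper [(array([183.6, 201.4]), 0.84)]
scene tamper_grip [(array([179.8, 170.9]), 0.62), (array([225.4, 274. ]), 0.27)]
scene pad [(array([182.2, 205.7]), 0.68)]
scene low_jar [(array([241.3, 341.6]), 0.66)]
scene small_bottle []
scene tall_bottle [(array([266.6, 189. ]), 0.62)]
top bin [(array([288. , 232.7]), 0.93)]
top tamper [(array([181.3, 215.3]), 0.76)]
top tamper_grip [(array([286.3, 238.7]), 0.74), (array([175.4, 214.8]), 0.72), (array([265.6, 236.1]), 0.34)]
top pad [(array([185.9, 223.2]), 0.76), (array([295.6, 145.2]), 0.42)]
top low_jar [(array([352.4, 274.9]), 0.68)]
top small_bottle [(array([294.8, 141.7]), 0.79), (array([284.5, 238.6]), 0.56)]
top tall_bottle [(array([351.5, 274.5]), 0.32), (array([282.2, 241.1]), 0.29)]
```

View pics/topc.png

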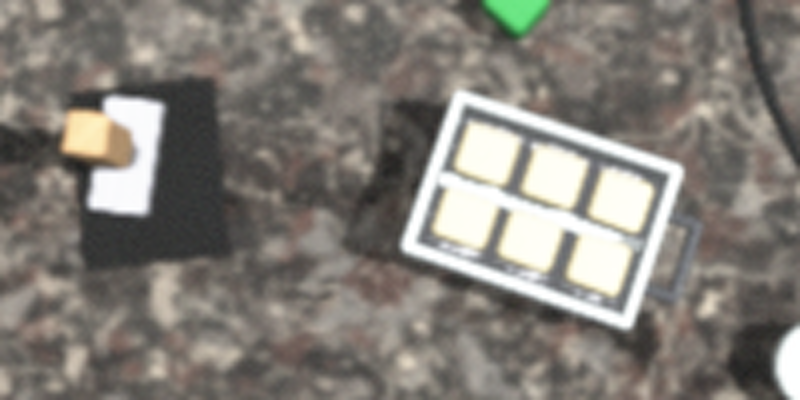

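View pics/scenec.png

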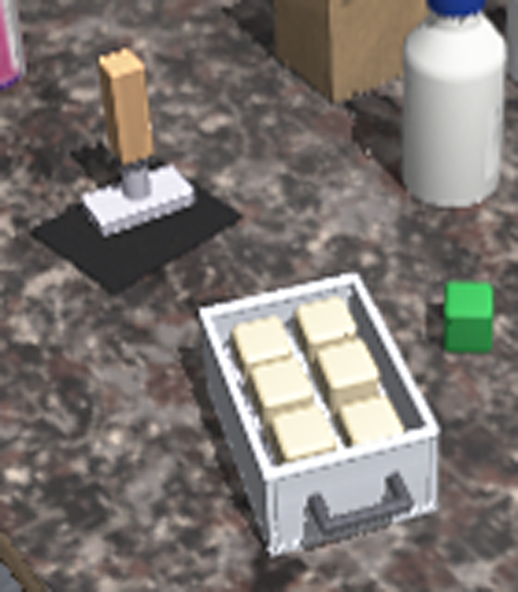

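```bash
cat > fit.py <<'E'
from h import *
import pickle
from scipy.optimize import least_squares
D=pickle.load(open("D.pkl","rb"))
def t(p): return (np.array(p,float)+.5)/4-.5+[150,180]
def s(p): return (np.array(p,float)+.5)/3.7-.5+[145,145]
def fit(obs,x0):
    P=lambda q,L: np.c_[np.cos(q[2])*L[:,0]-np.sin(q[2])*L[:,1]+q[0], np.sin(q[2])*L[:,0]+np.cos(q[2])*L[:,1]+q[1], L[:,2]]
    def f(q):
        return np.concatenate([(proj(D[c],P(q,np.array(L)*1e-3))-np.array(px)).ravel() for c,L,px in obs])
    r=least_squares(f,x0); print(np.round(r.x[:2],4),"yaw deg",round(np.degrees(r.x[2]),2)); print(np.round(f(r.x).reshape(-1,2),1).tolist()); return r.x
# bin: corners order +x+y, +x-y, -x-y, -x+y
C=[[48,68,63],[48,-68,63],[-48,-68,63],[-48,68,63]]
ot=("top",C,[t(p) for p in [(460,91),(683,168),(632,328),(403,249)]])
os_=("scene",C,[s(p) for p in [(356,274),(437,434),(268,474),(200,309)]])
for o in ([ot],[os_],[ot,os_]): fit(o,[.4,.05,.2])
F=[[34,17,16],[34,-17,16],[-34,-17,16],[-34,17,16]]
G=[[12,12,122],[12,-12,122],[-12,-12,122],[-12,12,122]]
ft=("top",F,[t(p) for p in [(105,96),(165,102),(150,215),(88,208)]])
gt=("top",G,[t(p) for p in [(66,110),(103,112),(98,152),(62,147)]])
fs=("scene",F[0:1]+F[1:2]+F[2:4],[s(p) for p in [(172,166),(195,190),(107,223),(83,203)]])
gs=("scene",G,[s(p) for p in [(130,48),(146,62),(110,70),(98,56)]])
for o in ([ft],[gt],[fs],[gs],[ft,gt,fs,gs]): fit(o,[.4,.3,.0])
Pd=[[55,45,4],[55,-45,4],[-55,-45,4],[-55,45,4]]
pt=("top",Pd[1:],[t(p) for p in [(214,77),(231,250),(83,270)]])
ps=("scene",Pd[1:],[s(p) for p in [(242,213),(117,292),(30,232)]])
for o in ([pt],[ps],[pt,ps]): fit(o,[.4,.3,.0])
for n,px,z in (("top",(355,272),.04),("top",(298,138),.075)): print(onz(D[n],px,z))
print(onz(D["scene"],(266.6,189),0))
E
python3 fit.py
```

```text
[0.4898 0.1141] yaw deg -18.14
[[-0.3, -0.2], [0.5, -0.1], [-0.1, 0.2], [-0.0, 0.1]]
[0.4913 0.1128] yaw deg -18.5
[[0.5, -0.5], [0.8, -0.8], [-1.0, 0.9], [-0.3, 0.1]]
[0.4906 0.1134] yaw deg -18.3
[[0.0, -0.6], [0.8, -0.4], [0.1, -0.1], [0.2, -0.4], [-0.0, -0.5], [0.4, -0.9], [-1.3, 0.9], [-0.8, 0.1]]
[0.5212 0.3633] yaw deg -5.33
[[0.6, 0.1], [-0.7, 0.1], [-0.8, -0.1], [0.8, -0.0]]
[0.5228 0.3664] yaw deg -4.11
[[-0.7, -0.9], [0.9, -0.4], [0.8, 0.5], [-1.0, 0.8]]
[0.5236 0.3599] yaw deg -2.4
[[-0.1, -0.3], [0.5, -0.2], [-0.2, 1.0], [-0.2, -0.6]]
[0.5247 0.3644] yaw deg -8.3
[[0.4, -0.9], [0.0, 0.2], [0.1, 0.9], [-0.5, -0.3]]
[0.5232 0.364 ] yaw deg -4.57
[[0.1, -0.7], [-1.1, -0.8], [-0.8, -1.0], [0.8, -0.7], [0.5, -1.1], [2.0, -0.6], [1.9, 0.4], [0.1, 0.5], [-0.6, -0.9], [-0.5, -0.5], [-1.7, 0.1], [-1.1, -1.7], [-0.5, -0.7], [-0.3, 0.2], [0.1, 1.3], [-1.2, 0.3]]
[0.5129 0.352 ] yaw deg 7.7
[[-0.1, -0.9], [-0.0, 0.8], [0.1, 0.0]]
[0.514  0.3498] yaw deg 9.4
[[0.4, -0.2], [-0.1, 0.1], [-0.3, -0.0]]
[0.5137 0.3511] yaw deg 8.31
[[0.0, -1.3], [0.6, 0.3], [0.7, -0.1], [0.0, -0.1], [-1.0, -0.2], [-0.7, -0.6]]
[ 0.40171881 -0.04609126  0.04      ]
[0.70649619 0.08797933 0.075     ]
[0.72338949 0.27347112 0.        ]
```

```bash
cat >> h.py <<'E'
def tool():
    s=state(); return np.array(s["tool_pos"]),R.from_rotvec(s["eef_rot"]).as_matrix(),s
def goto(x,y,z,yawdeg):
    """target: tool z down, tool y (jaw) along dir yaw (deg) mod 180; prints turn, shift in tool axes"""
    p,M,s=tool()
    sh=M.T@(np.array([x,y,z])-p)*100
    for k in (0,180):
        a=np.radians(yawdeg+k); yv=np.array([np.cos(a),np.sin(a),0]); zv=np.array([0,0,-1.]); xv=np.cross(yv,zv)
        rv=R.from_matrix(M.T@np.c_[xv,yv,zv]).as_rotvec(degrees=True); print("turn",np.round(rv,2),end=' ')
    print("shift cm",np.round(sh,2),"t",round(s["time_s"],2),"j6",round(s["joints"][5],3), "jaw yaw",round(np.degrees(np.arctan2(M[1,1],M[0,1])),2))
def st():
    p,M,s=tool(); print("t",round(s["time_s"],2),"p",np.round(p,4),"jawyaw",round(np.degrees(np.arctan2(M[1,1],M[0,1])),2),"tilt",np.round(M[:2,2]*57.3,2),"F",np.round(s["contact_force"],2),"M",np.round(s["ft_torque"],2),"op",round(s["opening"],3),"j",np.round(s["joints"],2))
E
python3 - <<'E'
from h import *
import pickle
D=pickle.load(open("D.pkl","rb"))
for px,z in (((62,208),.2),((20,258),.1),((155,95),.12),((220,123),.17),((147,145),.0)): print(px,onz(D["top"],px,z))
print(onz(D["scene"],(141,163),0),onz(D["scene"],(88,158),0),onz(D["scene"],(240,168),0))
st(); goto(.5225,.3635,.17,-5)
E
```

```text
(62, 208) [0.51735263 0.57605844 0.2       ]
(20, 258) [0.41276962 0.71847602 0.1       ]
(155, 95) [0.79334489 0.41832717 0.12      ]
(220, 123) [0.70962823 0.25851598 0.17      ]
(147, 145) [0.70733897 0.46431564 0.        ]
[0.52333642 0.58572439 0.        ] [0.41702193 0.7015302  0.        ] [0.72719491 0.39380753 0.        ]
t 0.95 p [0.158  0.5007 0.2267] jawyaw 72.48 tilt [0. 0.] F [-0.42 -0.26  0.25] M [-0.04  0.    0.04] op 0.998 j [ 1.12  0.34  1.52  0.    1.28 -0.15]
turn [ 0.   -0.   77.48] turn [ 0.0000e+00  1.0000e-02 -1.0252e+02] shift cm [-38.88  -2.11   5.67] t 0.95 j6 -0.146 jaw yaw 72.48
```

```bash
python3 -m inch '[[[0,0,7.5,-3.9,-0.2,0,-1],[0,0,15,-7.8,-0.4,0,-1],[0,0,23,-11.7,-0.6,0,-1],[0,0,31,-15.6,-0.8,0,-1],[0,0,39,-19.5,-1.0,0,-1],[0,0,47,-23.4,-1.3,1,-1],[0,0,55,-27.3,-1.5,2,-1],[0,0,63,-31.2,-1.7,3.5,-1],[0,0,70,-35,-1.9,5,-1],[0,0,77.5,-38.9,-2.1,5.7,-1]]]'; python3 -m inch '[[[0,0,0,0,0,0,-1],[0,0,0,0,0,0,-1],[0,0,0,0,0,0,-1]]]'
python3 - <<'E'
from h import *
st(); goto(.5225,.3635,.17,-5)
d=snapshot("wrist"); cv2.imwrite("pics/w1.png",d["frame"][:,:,::-1])
import pickle; pickle.dump(d,open("w1.pkl","wb"))
G=lambda z,h:[[h,h,z],[h,-h,z],[-h,-h,z],[-h,h,z]]
a=np.radians(-5);Rz=np.array([[np.cos(a),-np.sin(a),0],[np.sin(a),np.cos(a),0],[0,0,1]])
L=np.array(G(122,12))*1e-3
print(proj(d,L@Rz.T+[.5225,.3635,0]).round(0).tolist())
L=np.array([[34,17,16],[34,-17,16],[-34,-17,16],[-34,17,16]])*1e-3
print(proj(d,L@Rz.T+[.5225,.3635,0]).round(0).tolist())
E
```

```text
time_s: 1.95
tool_pos: [0.5235, 0.3625, 0.1681]
eef_rot: [-2.322, -2.115, 0.003]
contact_force: [-0.2, 0.4, 0.3]
opening: 0.999
time_s: 2.25
tool_pos: [0.5219, 0.364, 0.17]
eef_rot: [-2.315, -2.124, -0.0]
contact_force: [-0.1, 0.1, 0.3]
opening: 0.998
t 2.25 p [0.5219 0.364  0.17  ] jawyaw -4.93 tilt [-0.01  0.02] F [-0.05  0.12  0.26] M [-0.09  0.07 -0.02] op 0.998 j [0.49 0.59 1.28 0.   1.28 0.57]
turn [-0.01 -0.02  0.07] turn [ 3.0000e-02 -2.0000e-02 -1.7993e+02] shift cm [-0.05  0.06  0.  ] t 2.25 j6 0.574 jaw yaw -4.93
[[271.0, 199.0], [270.0, 231.0], [236.0, 231.0], [236.0, 199.0]]
[[287.0, 163.0], [286.0, 195.0], [221.0, 195.0], [220.0, 163.0]]
```

View pics/w1.png

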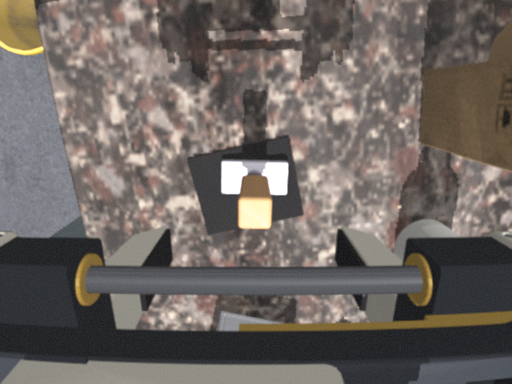

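```bash
python3 -m inch '[[[0,0,0,0.15,0.1,2,-1],[0,0,0,0.15,0.1,4,-1],[0,0,0,0.15,0.1,6,-1],[0,0,0,0.15,0.1,8,-1],[0,0,0,0.15,0.1,9,-1],[0,0,0,0.15,0.1,9,-1],[0,0,0,0.15,0.1,9,-1]]]'
python3 - <<'E'
from h import *
st()
d=snapshot("wrist"); cv2.imwrite("pics/w2.png",d["frame"][:,:,::-1])
E
```

```text
time_s: 3.0
tool_pos: [0.5239, 0.3656, 0.0808]
eef_rot: [2.315, 2.123, 0.002]
contact_force: [0.1, 0.2, 0.4]
opening: 0.998
t 3.0 p [0.5239 0.3656 0.0808] jawyaw -4.97 tilt [0.07 0.04] F [0.1  0.17 0.37] M [-0.08  0.08  0.01] op 0.998 j [0.49 0.68 1.37 0.   1.09 0.58]
```

View pics/w2.png

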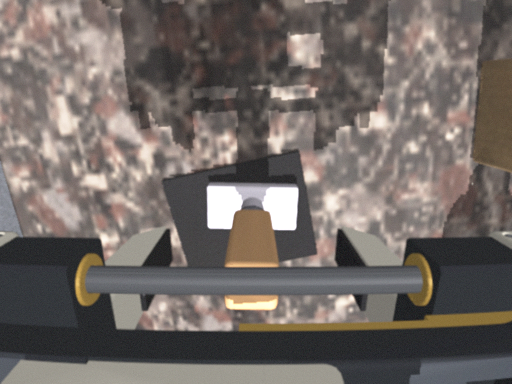

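```bash
python3 -m inch '[[[0,0,0,0,0,0,1],[0,0,0,0,0,0,1],[0,0,0,0,0,0,1],[0,0,0,0,0,0,1],[0,0,0,0,0,0,1],[0,0,0,0,0,0,1],[0,0,0,0,0,0,1],[0,0,0,0,0,0,1]]]' 50
python3 - <<'E'
from h import *
st()
E
```

```text
time_s: 3.85
tool_pos: [0.5238, 0.3649, 0.0797]
eef_rot: [-2.317, -2.122, -0.0]
contact_force: [1.0, 0.8, -0.9]
opening: 0.352
t 3.85 p [0.5238 0.3649 0.0797] jawyaw -5.02 tilt [-0.  0.] F [ 1.03  0.82 -0.93] M [-0.13  0.05  0.01] op 0.352 j [0.49 0.68 1.37 0.   1.09 0.58]
```

```bash
python3 -m inch '[[[0,0,0,0,0,0,1],[0,0,0,0,0,0,1],[0,0,0,0,0,0,1],[0,0,0,0,0,0,1]]]'
python3 - <<'E'
from h import *
st()
d=snapshot("wrist"); cv2.imwrite("pics/w3.png",d["frame"][:,:,::-1])
E
```

```text
time_s: 4.25
tool_pos: [0.5237, 0.3649, 0.0796]
eef_rot: [-2.317, -2.122, 0.0]
contact_force: [-0.3, 0.2, -1.0]
opening: 0.255
t 4.25 p [0.5237 0.3649 0.0796] jawyaw -5.02 tilt [-0.01 -0.  ] F [-0.27  0.2  -1.01] M [-0.05  0.1   0.01] op 0.255 j [0.49 0.68 1.37 0.   1.09 0.58]
```

View pics/w3.png

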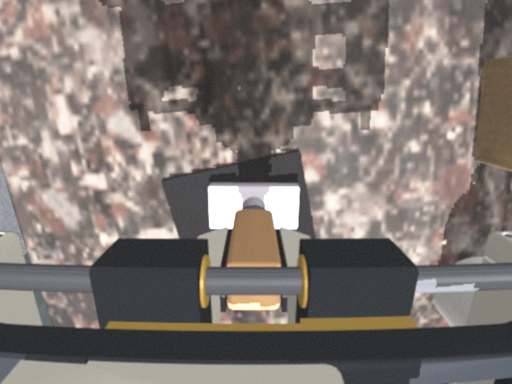

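```bash
python3 -m inch '[[[0,0,0,0,0,-0.5,1],[0,0,0,0,0,-1.5,1],[0,0,0,0,0,-3.5,1],[0,0,0,0,0,-6,1],[0,0,0,0,0,-8.5,1],[0,0,0,0,0,-10,1],[0,0,0,0,0,-10,1],[0,0,0,0,0,-10,1]]]'
python3 - <<'E'
from h import *
st()
d=snapshot("wrist"); cv2.imwrite("pics/w4.png",d["frame"][:,:,::-1])
cv2.imwrite("pics/w4c.png",cv2.resize(d["frame"][150:330,170:330],None,fx=3.3,fy=3.3,interpolation=cv2.INTER_CUBIC)[:,:,::-1])
p,M,s=tool()
L=np.array([[34,17],[34,-17],[-34,-17],[-34,17]])*1e-3
for off in (0,.0015):
    X=[p+M@np.array([y+off,x,.0756-.012]) for x,y in L]   # tool y ~ tamper x, tool x ~ tamper y
    print(proj(d,X).round(1).tolist())
goto(.478,.0754,.18,-18.3)
E
```

```text
time_s: 5.1
tool_pos: [0.5237, 0.3649, 0.1798]
eef_rot: [2.317, 2.122, 0.0]
contact_force: [-0.6, -0.7, -3.5]
opening: 0.26
t 5.1 p [0.5237 0.3649 0.1798] jawyaw -5.02 tilt [0.01 0.01] F [-0.59 -0.73 -3.53] M [-0.11  0.1   0.01] op 0.26 j [0.49 0.59 1.26 0.   1.3  0.58]
[[297.8, 185.4], [296.0, 228.0], [207.8, 228.1], [205.8, 185.5]]
[[297.9, 183.4], [296.1, 226.2], [207.7, 226.3], [205.7, 183.5]]
turn [-0.07  0.05 13.28] turn [-8.0000e-02 -1.0000e-01 -1.6672e+02] shift cm [-29.21  -1.98  -0.08] t 5.15 j6 0.576 jaw yaw -5.02
```

View pics/w4c.png

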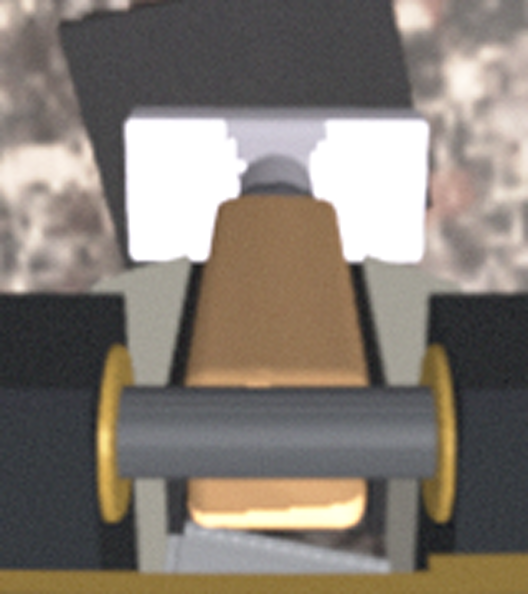

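```bash
python3 -m inch '[[[0,0,1.5,-2.5,-0.2,0,1],[0,0,4,-6.5,-0.5,0,1],[0,0,6,-11,-0.8,0,1],[0,0,8,-15.5,-1.1,0,1],[0,0,10,-20,-1.4,0,1],[0,0,12,-24.5,-1.7,0,1],[0,0,13.3,-27.7,-1.9,0,1],[0,0,13.3,-29.2,-2.0,0,1],[0,0,13.3,-29.2,-2.0,0,1],[0,0,13.3,-29.2,-2.0,0,1]]]'
python3 - <<'E'
from h import *
import pickle
d={}
for n in ("wrist","top","scene"):
    d[n]=snapshot(n); cv2.imwrite(f"pics/{n}5.png",d[n]["frame"][:,:,::-1]); st()
pickle.dump(d,open("D5.pkl","wb"))
f=d["top"]["frame"]; a=cv2.resize(f[180:280,220:350],None,fx=4,fy=4,interpolation=cv2.INTER_CUBIC); cv2.imwrite("pics/topc5.png",a[:,:,::-1])
f=d["scene"]["frame"]; a=cv2.resize(f[145:305,145:285],None,fx=3.7,fy=3.7,interpolation=cv2.INTER_CUBIC); cv2.imwrite("pics/scenec5.png",a[:,:,::-1])
goto(.478,.0754,.18,-18.3)
E
```

```text
time_s: 6.15
tool_pos: [0.478, 0.0759, 0.1791]
eef_rot: [-2.547, -1.838, 0.001]
contact_force: [0.0, 0.7, -1.3]
opening: 0.257
t 6.2 p [0.4781 0.0764 0.1792] jawyaw -18.32 tilt [-0.06  0.03] F [ 0.11  0.6  -1.22] M [-0.05  0.08 -0.02] op 0.261 j [-0.    0.31  1.71  0.    1.12  0.32]
t 6.25 p [0.4782 0.0766 0.1793] jawyaw -18.27 tilt [-0.04  0.02] F [-0.65  0.03 -1.81] M [-0.1   0.05  0.05] op 0.256 j [0.   0.31 1.71 0.   1.12 0.32]
t 6.3 p [0.4782 0.0767 0.1794] jawyaw -18.25 tilt [-0.04  0.02] F [ 0.13 -0.03 -2.41] M [-0.1   0.04 -0.02] op 0.259 j [0.   0.31 1.71 0.   1.12 0.32]
turn [-0.04 -0.    0.05] turn [ 0.0000e+00 -6.0000e-02 -1.7995e+02] shift cm [-0.13  0.02 -0.06] t 6.3 j6 0.319 jaw yaw -18.25
```

View pics/wrist5.png

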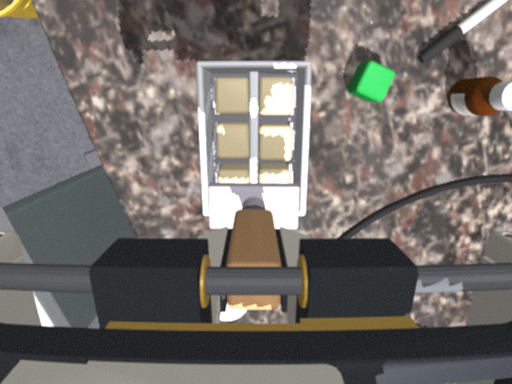

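View pics/scenec5.png

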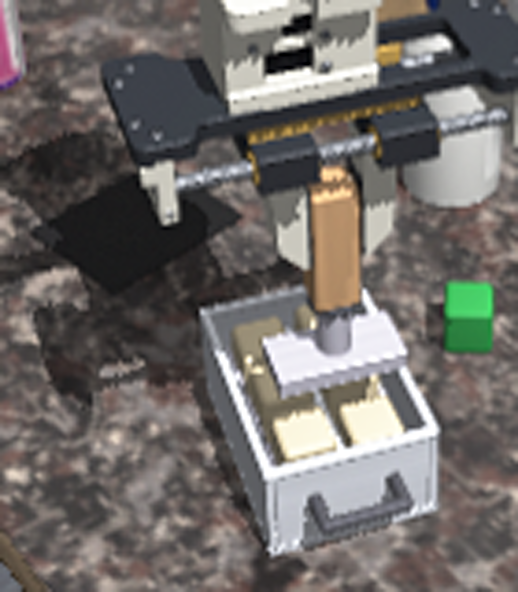

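View pics/topc5.png

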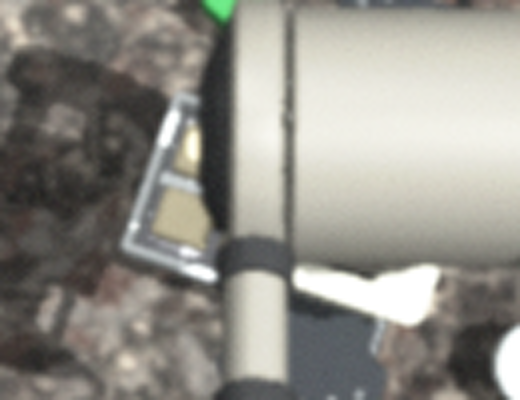

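Run:
```python
from h import *
import pickle
d=pickle.load(open("D5.pkl","rb"))
f=d["wrist"]["frame"]; a=cv2.resize(f[50:235,185:325],None,fx=3.2,fy=3.2,interpolation=cv2.INTER_CUBIC)
c=np.array([.4905,.1134]);yaw=np.radians(-18.3);Rz=np.array([[np.cos(yaw),-np.sin(yaw)],[np.sin(yaw),np.cos(yaw)]])
def q(L):
    L=np.array(L)*1e-3
    return proj(d["wrist"],np.c_[L[:,:2]@Rz.T+c,L[:,2]])
for L in ([[48,68,63],[48,-68,63],[-48,-68,63],[-48,68,63]],[[43,63,63],[43,-63,63],[-43,-63,63],[-43,63,63]]):
    P=q(L); print(P.round(1).tolist())
    cv2.polylines(a,[((P-[185,50])*3.2).round().astype(int)],True,(255,0,0),1)
p=np.array([.4782,.0765,.1793]);ya=np.radians(-18.28)
M=np.c_[[-np.sin(ya),np.cos(ya),0],[np.cos(ya),np.sin(ya),0],[0,0,-1]]
X=[p+M@np.array([y,x,.0756-.012]) for x,y in np.array([[34,17],[34,-17],[-34,-17],[-34,17]])*1e-3]
P=proj(d["wrist"],X);print(P.round(1).tolist())
cv2.polylines(a,[((P-[185,50])*3.2).round().astype(int)],True,(0,0,255),1)
cv2.imwrite("pics/w5c.png",a[:,:,::-1])
```

```text
[[310.6, 63.5], [304.1, 217.8], [202.0, 217.9], [194.7, 63.8]]
[[304.4, 69.7], [299.0, 212.8], [207.0, 212.9], [200.9, 70.0]]
[[298.8, 184.8], [297.0, 227.7], [208.3, 227.8], [206.3, 184.9]]
```

View pics/w5c.png

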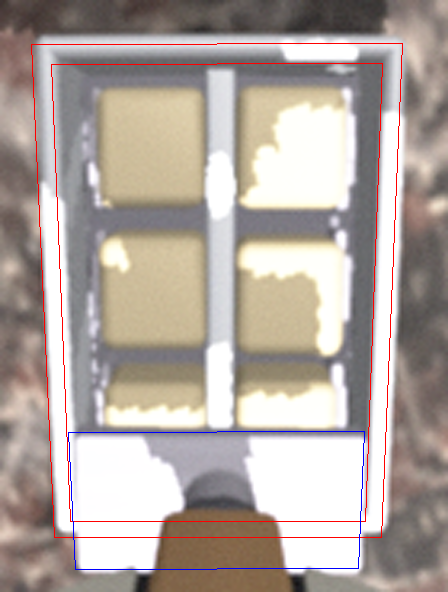

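```bash
python3 -m inch '[[[0,0,0,0,0.1,0.5,1],[0,0,0,0,0.1,1.5,1],[0,0,0,0,0.1,2.5,1],[0,0,0,0,0.1,3,1],[0,0,0,0,0.1,3,1],[0,0,0,0,0.1,3,1]]]'
python3 - <<'E'
from h import *
import pickle
d=snapshot("scene"); st()
p,M,s=tool()
f=d["frame"]; a=cv2.resize(f[205:305,185:285],None,fx=5.8,fy=5.8,interpolation=cv2.INTER_CUBIC)
X=[p+M@np.array([y,x,.0756-.012]) for x,y in np.array([[34,17],[34,-17],[-34,-17],[-34,17]])*1e-3]
P=proj(d,X)
cv2.polylines(a,[((P-[185,205]+.5)*5.8).round().astype(int)],True,(0,0,255),1)
c=np.array([.4917,.1146]);yaw=np.radians(-18.3);Rz=np.array([[np.cos(yaw),-np.sin(yaw)],[np.sin(yaw),np.cos(yaw)]])
L=np.array([[48,68,63],[48,-68,63],[-48,-68,63],[-48,68,63]])*1e-3
P=proj(d,np.c_[L[:,:2]@Rz.T+c,L[:,2]])
cv2.polylines(a,[((P-[185,205]+.5)*5.8).round().astype(int)],True,(255,0,0),1)
cv2.imwrite("pics/s6c.png",a[:,:,::-1])
goto(.4792,.0766,.15,-18.3)
for i in range(3): snapshot("top"); st()
E
```

```text
time_s: 6.9
tool_pos: [0.4793, 0.0755, 0.1496]
eef_rot: [-2.547, -1.839, 0.0]
contact_force: [0.0, -0.0, -2.7]
opening: 0.261
t 6.95 p [0.4795 0.0755 0.1499] jawyaw -18.32 tilt [0.02 0.  ] F [-0.89  0.05 -2.13] M [-0.12  0.09 -0.01] op 0.26 j [-0.    0.35  1.74  0.    1.05  0.32]
turn [ 0.02 -0.01 -0.02] turn [-2.0000e-02 -3.0000e-02  1.7998e+02] shift cm [ 0.1  -0.06 -0.01] t 6.95 j6 0.318 jaw yaw -18.32
t 7.0 p [0.4796 0.0755 0.15  ] jawyaw -18.32 tilt [0.04 0.  ] F [-0.36  0.38 -2.52] M [-0.12  0.09 -0.01] op 0.262 j [-0.    0.35  1.74  0.    1.05  0.32]
t 7.05 p [0.4796 0.0755 0.1501] jawyaw -18.32 tilt [0.05 0.  ] F [-0.54  0.2  -2.25] M [-0.07  0.04 -0.02] op 0.261 j [-0.    0.35  1.74  0.    1.05  0.32]
t 7.1 p [0.4795 0.0755 0.1501] jawyaw -18.32 tilt [0.05 0.  ] F [-0.09 -0.47 -2.07] M [-0.08  0.07 -0.01] op 0.262 j [-0.    0.35  1.74  0.    1.05  0.32]
```

View pics/s6c.png

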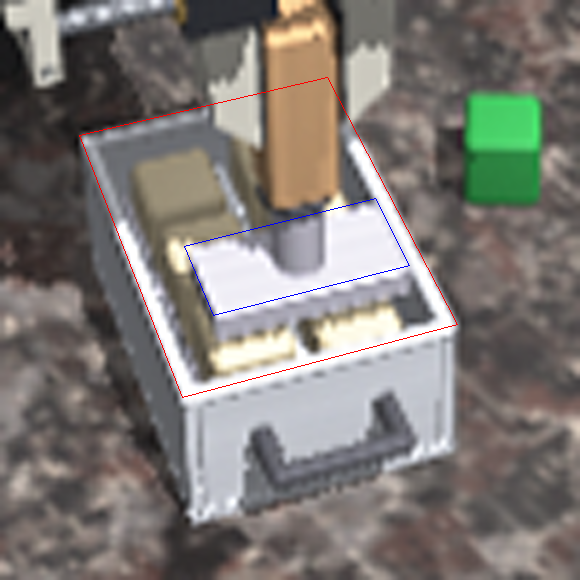

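```bash
python3 -m inch '[[[0,0,0,0.03,0,0.2,1],[0,0,0,0.03,0,0.4,1],[0,0,0,0.03,0,0.6,1],[0,0,0,0.03,0,0.8,1],[0,0,0,0.03,0,1.0,1],[0,0,0,0.03,0,1.2,1]]]'; python3 -m inch '[[[0,0,0,0,0,0.2,1],[0,0,0,0,0,0.4,1],[0,0,0,0,0,0.6,1],[0,0,0,0,0,0.6,1]]]'
python3 - <<'E'
from h import *
st()
E
```

```text
time_s: 7.7
tool_pos: [0.4794, 0.0758, 0.1375]
eef_rot: [-2.547, -1.839, -0.0]
contact_force: [0.4, 0.4, -3.1]
opening: 0.264
time_s: 8.1
tool_pos: [0.4793, 0.0758, 0.1315]
eef_rot: [-2.547, -1.839, 0.0]
contact_force: [-0.2, 0.3, -2.1]
opening: 0.26
t 8.1 p [0.4793 0.0758 0.1315] jawyaw -18.32 tilt [-0.01  0.  ] F [-0.25  0.26 -2.1 ] M [-0.09  0.07 -0.03] op 0.26 j [-0.    0.37  1.77  0.    1.    0.32]
```

```bash
python3 -m inch '[[[0,0,0,0,0,0.1,1],[0,0,0,0,0,0.2,1],[0,0,0,0,0,0.3,1],[0,0,0,0,0,0.3,1]]]';python3 -m inch '[[[0,0,0,0,0,0.05,1],[0,0,0,0,0,0.1,1],[0,0,0,0,0,0.1,1]]]'
python3 - <<'E'
from h import *
st()
E
```

```text
time_s: 8.5
tool_pos: [0.4794, 0.0758, 0.1287]
eef_rot: [2.547, 1.839, 0.0]
contact_force: [0.5, 0.3, 0.2]
opening: 0.254
time_s: 8.8
tool_pos: [0.4794, 0.0758, 0.1277]
eef_rot: [2.547, 1.839, 0.0]
contact_force: [-0.9, 0.4, 0.6]
opening: 0.262
t 8.8 p [0.4794 0.0758 0.1277] jawyaw -18.32 tilt [0.01 0.01] F [-0.86  0.42  0.62] M [-0.09  0.12  0.04] op 0.262 j [-0.    0.38  1.77  0.    0.99  0.32]
```

```bash
python3 -m inch '[[[0,0,0,0,0,0.05,1],[0,0,0,0,0,0.1,1],[0,0,0,0,0,0.1,1]]]';python3 -m inch '[[[0,0,0,0,0,0.03,1],[0,0,0,0,0,0.06,1],[0,0,0,0,0,0.06,1]]]'; python3 -m inch '[[[0,0,0,0,0,0.03,1],[0,0,0,0,0,0.03,1]]]'
```

```text
time_s: 9.1
tool_pos: [0.4794, 0.0758, 0.1267]
eef_rot: [-2.547, -1.839, -0.0]
contact_force: [0.1, 1.1, 0.0]
opening: 0.259
time_s: 9.4
tool_pos: [0.4794, 0.0758, 0.1261]
eef_rot: [2.547, 1.839, 0.0]
contact_force: [0.3, 1.3, 0.2]
opening: 0.258
time_s: 9.6
tool_pos: [0.4794, 0.0758, 0.1258]
eef_rot: [2.547, 1.839, 0.0]
contact_force: [-0.3, 0.5, 1.0]
opening: 0.26
```

```bash
for i in 1; do python3 -m inch '[[[0,0,0,0,0,0.03,1],[0,0,0,0,0,0.03,1]]]'; done; python3 -m inch '[[[0,0,0,0,0,0.03,1],[0,0,0,0,0,0.03,1]]]'
```

```text
time_s: 9.8
tool_pos: [0.4794, 0.0758, 0.1255]
eef_rot: [2.547, 1.839, 0.0]
contact_force: [-0.5, -0.3, 0.5]
opening: 0.256
time_s: 10.0
tool_pos: [0.4794, 0.0758, 0.1252]
eef_rot: [2.547, 1.839, 0.0]
contact_force: [0.2, 0.6, 0.8]
opening: 0.26
```

```bash
python3 -m inch '[[[0,0,0,0,0,0.03,1],[0,0,0,0,0,0.03,1]]]'
```

```text
time_s: 10.2
tool_pos: [0.4794, 0.0758, 0.1249]
eef_rot: [2.547, 1.839, 0.0]
contact_force: [-0.1, -0.5, 1.4]
opening: 0.257
```

```bash
python3 -m inch '[[[0,0,0,0,0,0.03,1],[0,0,0,0,0,0.03,1]]]'
```

```text
time_s: 10.4
tool_pos: [0.4794, 0.0758, 0.1246]
eef_rot: [2.547, 1.839, 0.0]
contact_force: [0.7, -0.9, 1.0]
opening: 0.26
```

```bash
python3 -m inch '[[[0,0,0,0,0,0.03,1],[0,0,0,0,0,0.03,1]]]'
```

```text
time_s: 10.6
tool_pos: [0.4794, 0.0758, 0.1245]
eef_rot: [2.547, 1.839, 0.0]
contact_force: [-0.4, -0.6, 3.3]
opening: 0.258
```

```bash
python3 -m inch '[[[0,0,0,0,0,0.02,1],[0,0,0,0,0,0.02,1]]]'
```

```text
time_s: 10.8
tool_pos: [0.4794, 0.0758, 0.1244]
eef_rot: [2.547, 1.84, 0.0]
contact_force: [-0.6, -0.6, 5.7]
opening: 0.257
```

```bash
python3 -m inch '[[[0,0,0,0,0,0.02,1],[0,0,0,0,0,0.02,1]]]'
```

```text
time_s: 11.0
tool_pos: [0.4794, 0.0758, 0.1243]
eef_rot: [2.547, 1.839, 0.001]
contact_force: [-1.3, 0.8, 6.7]
opening: 0.258
```

```bash
python3 -m inch '[[[0,0,0,0,0,0.02,1],[0,0,0,0,0,0.02,1]]]'
```

```text
time_s: 11.2
tool_pos: [0.4794, 0.0758, 0.1242]
eef_rot: [2.547, 1.839, 0.001]
contact_force: [-1.4, -1.3, 8.2]
opening: 0.257
```

```bash
python3 -m inch '[[[0,0,0,0,0,0.03,1],[0,0,0,0,0,0.03,1],[0,0,0,0,0,0.03,1]]]'; python3 -c "
from h import *
st()"
```

```text
time_s: 11.5
tool_pos: [0.4794, 0.0758, 0.1241]
eef_rot: [2.546, 1.839, 0.001]
contact_force: [-2.2, 0.2, 9.8]
opening: 0.262
t 11.5 p [0.4794 0.0758 0.1241] jawyaw -18.32 tilt [0.04 0.  ] F [-2.18  0.17  9.76] M [-0.1   0.56 -0.02] op 0.262 j [-0.    0.38  1.78  0.    0.98  0.32]
```

```bash
python3 -m inch '[[[0,0,0,0,0,0.03,1],[0,0,0,0,0,0.03,1],[0,0,0,0,0,0.03,1]]]'; python3 -c "
from h import *
snapshot('top');st();snapshot('top');st()"
```

```text
time_s: 11.8
tool_pos: [0.4794, 0.0758, 0.124]
eef_rot: [2.546, 1.839, 0.001]
contact_force: [-2.3, -0.2, 10.5]
opening: 0.261
t 11.85 p [0.4794 0.0758 0.124 ] jawyaw -18.32 tilt [0.04 0.  ] F [-2.78  0.53 10.44] M [-0.13  0.81  0.03] op 0.258 j [-0.    0.38  1.78  0.    0.98  0.32]
t 11.9 p [0.4794 0.0758 0.124 ] jawyaw -18.32 tilt [0.04 0.  ] F [-4.13  0.5  11.  ] M [-0.13  0.73 -0.03] op 0.257 j [-0.    0.38  1.78  0.    0.98  0.32]
```

Run:
```python
from h import *
d=snapshot("scene")
f=d["frame"]; a=cv2.resize(f[185:305,185:285],None,fx=5,fy=5,interpolation=cv2.INTER_CUBIC)
cv2.imwrite("pics/s7c.png",a[:,:,::-1])
d=snapshot("wrist");f=d["frame"]; a=cv2.resize(f[50:320,175:335],None,fx=3,fy=2.2*1,interpolation=cv2.INTER_CUBIC)
cv2.imwrite("pics/w7c.png",a[:,:,::-1])
st()
```

```text
t 12.0 p [0.4794 0.0758 0.124 ] jawyaw -18.32 tilt [0.04 0.  ] F [-2.3  -0.79 10.91] M [-0.12  0.78  0.01] op 0.259 j [-0.    0.38  1.78  0.    0.98  0.32]
```

View pics/s7c.png

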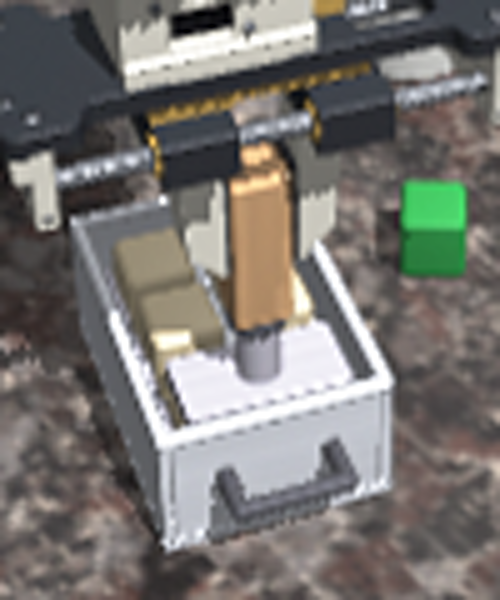

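View pics/w7c.png

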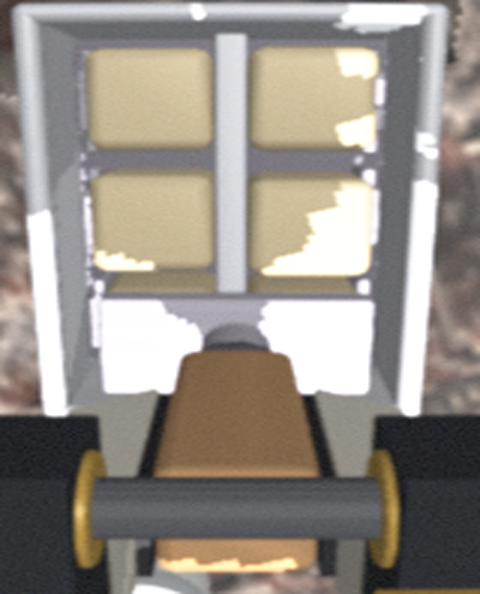

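```bash
python3 -m inch '[[[0,0,0,0,0,0.03,1],[0,0,0,0,0,0.05,1],[0,0,0,0,0,0.05,1]]]'; python3 -c "
from h import *
snapshot('top');st();snapshot('top');st()"
```

```text
time_s: 12.3
tool_pos: [0.4795, 0.0758, 0.1239]
eef_rot: [2.546, 1.839, 0.001]
contact_force: [-3.4, -0.4, 13.9]
opening: 0.26
t 12.35 p [0.4795 0.0758 0.1238] jawyaw -18.32 tilt [0.05 0.  ] F [-3.26 -0.22 14.  ] M [-0.13  0.99  0.02] op 0.257 j [-0.    0.38  1.78  0.    0.98  0.32]
t 12.4 p [0.4795 0.0758 0.1238] jawyaw -18.31 tilt [ 0.06 -0.  ] F [-3.27 -0.85 13.84] M [-0.13  0.97  0.01] op 0.259 j [-0.    0.38  1.78  0.    0.98  0.32]
```

```bash
python3 -m inch '[[[0,0,0,0,0,0.02,1],[0,0,0,0,0,0.02,1],[0,0,0,0,0,0.02,1],[0,0,0,0,0,0.02,1]]]'; python3 -c "
from h import *
st()"; python3 -m inch '[[[0,0,0,0,0,-0.1,1],[0,0,0,0,0,-0.3,1],[0,0,0,0,0,-0.8,1],[0,0,0,0,0,-2.0,1],[0,0,0,0,0,-4.0,1],[0,0,0,0,0,-5.7,1],[0,0,0,0,0,-5.7,1],[0,0,0,0,0,-5.7,1]]]'
python3 - <<'E'
from h import *
d=snapshot("scene")
f=d["frame"]; a=cv2.resize(f[185:305,185:285],None,fx=5,fy=5,interpolation=cv2.INTER_CUBIC)
cv2.imwrite("pics/s8c.png",a[:,:,::-1])
d=snapshot("wrist");f=d["frame"]; cv2.imwrite("pics/w8.png",f[:,:,::-1])
st()
E
```

```text
time_s: 12.8
tool_pos: [0.4795, 0.0758, 0.1238]
eef_rot: [2.546, 1.839, 0.001]
contact_force: [-3.8, -0.6, 15.6]
opening: 0.26
t 12.8 p [0.4795 0.0758 0.1238] jawyaw -18.31 tilt [0.07 0.  ] F [-3.85 -0.59 15.63] M [-0.15  1.07 -0.02] op 0.26 j [-0.    0.38  1.78  0.    0.98  0.32]
time_s: 13.6
tool_pos: [0.4791, 0.0758, 0.1789]
eef_rot: [-2.546, -1.839, 0.001]
contact_force: [-0.4, -0.2, -2.6]
opening: 0.26
t 13.7 p [0.4786 0.0758 0.1783] jawyaw -18.32 tilt [-0.13  0.01] F [ 0.6   0.11 -3.21] M [-0.1   0.05  0.  ] op 0.263 j [-0.    0.32  1.7   0.    1.12  0.32]
```

View pics/s8c.png

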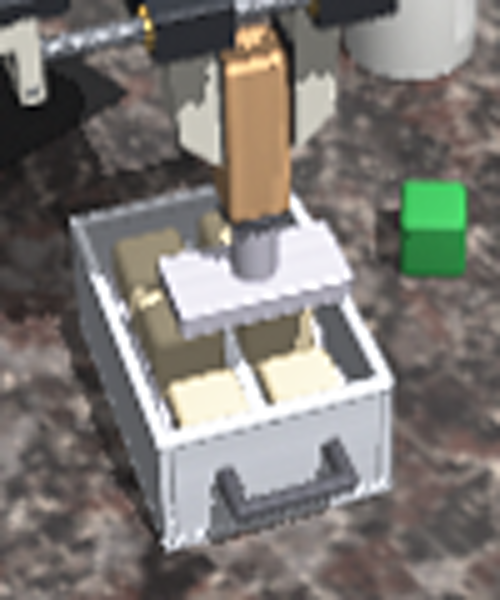

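View pics/w8.png

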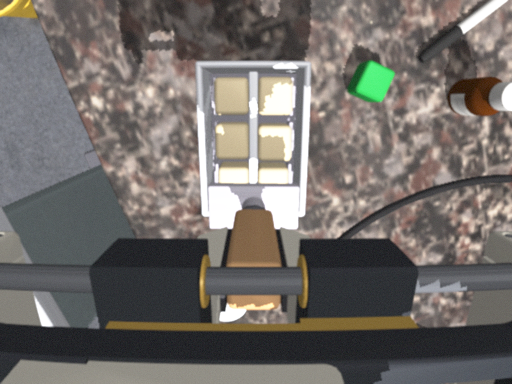

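```bash
python3 -m inch '[[[0,0,0,1,0,0,1],[0,0,0,2.5,0,0,1],[0,0,0,4,0,0.5,1],[0,0,0,4,0,1.5,1],[0,0,0,4,0,2.5,1],[0,0,0,4,0,3.2,1],[0,0,0,4,0,3.4,1],[0,0,0,4,0,3.4,1]]]'
python3 - <<'E'
from h import *
st()
E
```

```text
time_s: 14.5
tool_pos: [0.4917, 0.1135, 0.145]
eef_rot: [-2.547, -1.839, 0.001]
contact_force: [-0.1, -0.2, -2.2]
opening: 0.257
t 14.5 p [0.4917 0.1135 0.145 ] jawyaw -18.35 tilt [-0.05 -0.  ] F [-0.07 -0.15 -2.15] M [-0.04  0.08 -0.01] op 0.257 j [0.07 0.39 1.7  0.   1.05 0.39]
```

```bash
python3 -m inch '[[[0,0,0,0,0,0.1,1],[0,0,0,0,0,0.2,1],[0,0,0,0,0,0.3,1],[0,0,0,0,0,0.4,1],[0,0,0,0,0,0.5,1]]]'; python3 -m inch '[[[0,0,0,0,0,0.1,1],[0,0,0,0,0,0.2,1],[0,0,0,0,0,0.3,1],[0,0,0,0,0,0.4,1],[0,0,0,0,0,0.5,1]]]'; python3 -m inch '[[[0,0,0,0,0,0.1,1],[0,0,0,0,0,0.2,1],[0,0,0,0,0,0.3,1],[0,0,0,0,0,0.4,1],[0,0,0,0,0,0.5,1]]]';python3 - <<'E'
from h import *
st()
E
```

```text
time_s: 15.0
tool_pos: [0.492, 0.1137, 0.1405]
eef_rot: [2.547, 1.839, 0.0]
contact_force: [-0.7, 0.5, -2.0]
opening: 0.26
time_s: 15.5
tool_pos: [0.492, 0.1138, 0.1355]
eef_rot: [2.547, 1.839, 0.0]
contact_force: [-0.8, -0.3, 0.1]
opening: 0.259
time_s: 16.0
tool_pos: [0.492, 0.1138, 0.1304]
eef_rot: [2.547, 1.839, 0.0]
contact_force: [-2.1, -0.4, 2.1]
opening: 0.259
t 16.0 p [0.492  0.1138 0.1304] jawyaw -18.32 tilt [0.01 0.01] F [-2.09 -0.41  2.12] M [-0.01  0.19 -0.02] op 0.259 j [0.08 0.41 1.72 0.   1.02 0.4 ]
```

```bash
python3 -m inch '[[[0,0,0,0,0,0.1,1],[0,0,0,0,0,0.2,1],[0,0,0,0,0,0.3,1],[0,0,0,0,0,0.35,1],[0,0,0,0,0,0.35,1]]]'; python3 -m inch '[[[0,0,0,0,0,0.05,1],[0,0,0,0,0,0.1,1],[0,0,0,0,0,0.1,1]]]';python3 -m inch '[[[0,0,0,0,0,0.03,1],[0,0,0,0,0,0.06,1],[0,0,0,0,0,0.06,1]]]'
```

```text
time_s: 16.5
tool_pos: [0.492, 0.1137, 0.1268]
eef_rot: [-2.547, -1.839, -0.0]
contact_force: [0.3, -0.8, -0.3]
opening: 0.259
time_s: 16.8
tool_pos: [0.492, 0.1137, 0.1259]
eef_rot: [2.547, 1.839, 0.0]
contact_force: [-0.8, 0.4, 0.7]
opening: 0.257
time_s: 17.1
tool_pos: [0.492, 0.1137, 0.1253]
eef_rot: [2.547, 1.839, 0.0]
contact_force: [0.1, -0.5, 1.0]
opening: 0.263
```

```bash
python3 -m inch '[[[0,0,0,0,0,0.03,1],[0,0,0,0,0,0.05,1],[0,0,0,0,0,0.05,1]]]'
```

```text
time_s: 17.4
tool_pos: [0.492, 0.1138, 0.1248]
eef_rot: [-2.547, -1.839, -0.0]
contact_force: [-0.2, -0.5, 0.3]
opening: 0.261
```

```bash
python3 -m inch '[[[0,0,0,0,0,0.03,1],[0,0,0,0,0,0.05,1],[0,0,0,0,0,0.05,1]]]'
```

```text
time_s: 17.7
tool_pos: [0.492, 0.1138, 0.1244]
eef_rot: [2.547, 1.839, 0.0]
contact_force: [0.4, -0.2, 2.1]
opening: 0.258
```

```bash
python3 -m inch '[[[0,0,0,0,0,0.02,1],[0,0,0,0,0,0.04,1],[0,0,0,0,0,0.04,1]]]'
```

```text
time_s: 18.0
tool_pos: [0.492, 0.1138, 0.1243]
eef_rot: [2.547, 1.839, 0.001]
contact_force: [-1.7, -0.6, 5.6]
opening: 0.261
```

```bash
python3 -m inch '[[[0,0,0,0,0,0.02,1],[0,0,0,0,0,0.04,1],[0,0,0,0,0,0.04,1]]]'; python3 -c "
from h import *
st()"
```

```text
time_s: 18.3
tool_pos: [0.492, 0.1138, 0.1242]
eef_rot: [2.547, 1.839, 0.001]
contact_force: [-2.4, 0.1, 7.4]
opening: 0.258
t 18.3 p [0.492  0.1138 0.1242] jawyaw -18.32 tilt [0.03 0.01] F [-2.43  0.1   7.37] M [-0.13  0.59 -0.02] op 0.258 j [0.08 0.42 1.72 0.   1.   0.4 ]
```

```bash
python3 -m inch '[[[0,0,0,0,0,0.03,1],[0,0,0,0,0,0.06,1],[0,0,0,0,0,0.06,1]]]'
```

```text
time_s: 18.6
tool_pos: [0.492, 0.1138, 0.124]
eef_rot: [2.546, 1.839, 0.001]
contact_force: [-2.9, -0.8, 11.5]
opening: 0.254
```

```bash
python3 -m inch '[[[0,0,0,0,0,0.03,1],[0,0,0,0,0,0.05,1],[0,0,0,0,0,0.05,1]]]'; python3 -c "
from h import *
snapshot('top');st()"
```

```text
time_s: 18.9
tool_pos: [0.492, 0.1138, 0.1239]
eef_rot: [2.546, 1.839, 0.002]
contact_force: [-4.3, -0.4, 14.2]
opening: 0.261
t 18.95 p [0.492  0.1138 0.1239] jawyaw -18.32 tilt [0.07 0.01] F [-4.14 -0.3  14.85] M [-0.19  1.05 -0.02] op 0.26 j [0.08 0.42 1.73 0.   1.   0.4 ]
```

Slightly more as in pair 1, then lift and move to the third pair.

```bash
python3 -m inch '[[[0,0,0,0,0,0.01,1],[0,0,0,0,0,0.01,1],[0,0,0,0,0,0.01,1]]]'; python3 -c "
from h import *
st()"; python3 -m inch '[[[0,0,0,0,0,-0.1,1],[0,0,0,0,0,-0.3,1],[0,0,0,0,0,-0.8,1],[0,0,0,0,0,-2.0,1],[0,0,0,0,0,-4.0,1],[0,0,0,0,0,-5.7,1],[0,0,0,0,0,-5.7,1],[0,0,0,0,0,-5.7,1]]]'
python3 - <<'E'
from h import *
st(); goto(.5045,.1517,.145,-18.3)
E
```

```text
time_s: 19.25
tool_pos: [0.492, 0.1138, 0.1239]
eef_rot: [2.546, 1.839, 0.002]
contact_force: [-4.1, -1.0, 16.0]
opening: 0.258
t 19.25 p [0.492  0.1138 0.1239] jawyaw -18.32 tilt [0.07 0.01] F [-4.14 -1.   15.97] M [-0.22  1.12 -0.03] op 0.258 j [0.08 0.42 1.73 0.   1.   0.4 ]
time_s: 20.05
tool_pos: [0.4919, 0.1137, 0.1794]
eef_rot: [2.547, 1.839, 0.001]
contact_force: [-0.0, -0.5, -3.2]
opening: 0.256
t 20.05 p [0.4919 0.1137 0.1794] jawyaw -18.32 tilt [0.02 0.  ] F [-0.01 -0.45 -3.16] M [-0.07  0.09  0.02] op 0.256 j [0.08 0.35 1.65 0.   1.14 0.4 ]
turn [ 0.02 -0.01 -0.02] turn [-2.0000e-02 -4.0000e-02  1.7998e+02] shift cm [4.   0.   3.44] t 20.05 j6 0.395 jaw yaw -18.32
```

```bash
python3 -m inch '[[[0,0,0,1,0,0,1],[0,0,0,2.5,0,0,1],[0,0,0,4,0,0.5,1],[0,0,0,4,0,1.5,1],[0,0,0,4,0,2.5,1],[0,0,0,4,0,3.0,1],[0,0,0,4,0,3.2,1],[0,0,0,4,0,3.2,1],[0,0,0,4,0,3.2,1]]]'
python3 - <<'E'
from h import *
st()
d=snapshot("wrist");f=d["frame"]; a=cv2.resize(f[90:260,175:335],None,fx=3.4,fy=3.4,interpolation=cv2.INTER_CUBIC)
cv2.imwrite("pics/w9c.png",a[:,:,::-1])
d=snapshot("scene");f=d["frame"]; a=cv2.resize(f[185:305,185:285],None,fx=5,fy=5,interpolation=cv2.INTER_CUBIC)
cv2.imwrite("pics/s9c.png",a[:,:,::-1])
E
```

```text
time_s: 20.95
tool_pos: [0.5047, 0.1515, 0.1476]
eef_rot: [2.547, 1.839, 0.001]
contact_force: [0.4, 0.1, -1.4]
opening: 0.26
t 20.95 p [0.5047 0.1515 0.1476] jawyaw -18.35 tilt [0.04 0.01] F [ 0.41  0.05 -1.42] M [-0.08  0.09  0.02] op 0.26 j [0.15 0.42 1.64 0.   1.08 0.47]
```

View pics/w9c.png

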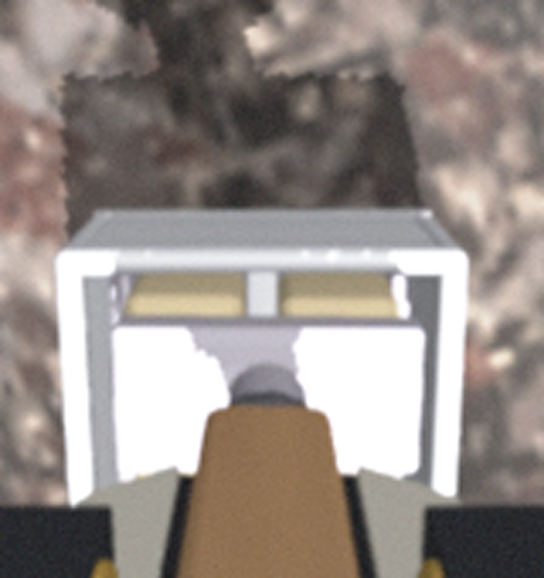

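View pics/s9c.png

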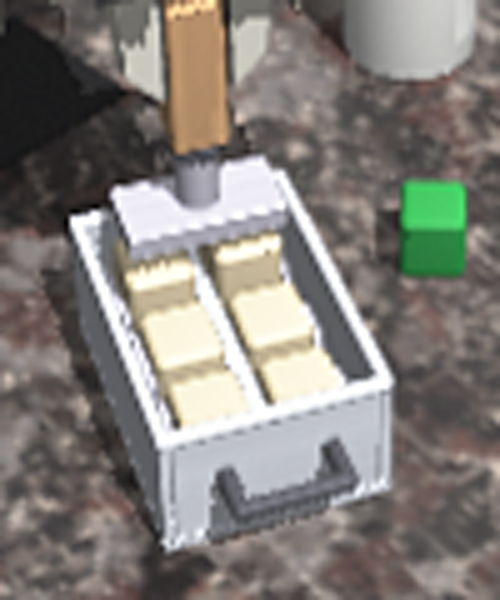

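Run:
```python
from h import *
d=snapshot("wrist"); p,M,s=tool()
f=p[2]-.0756
def w(c,r,z): return np.round(((onz(d,(c/3.4-.4+175,r/3.4-.4+90),z)-p)@M)*1000,1)[:2]
print("inner far wall",w(262,272,.063),"outer",w(262,250,.063),"foot far",w(262,322,f+.012),"foot L/R",w(113,330,f+.012),w(422,330,f+.012),"rim inner L/R",w(83,300,.063),w(440,300,.063))
```

```text
inner far wall [24.4 -0.6] outer [29.6 -0.6] foot far [17.9 -0.5] foot L/R [ 16.2 -32.9] [16.1 34.1] rim inner L/R [ 17.8 -42.9] [17.7 41.3]
```

```bash
python3 -m inch '[[[0,0,0,0,-0.1,0.1,1],[0,0,0,0,-0.1,0.3,1],[0,0,0,0,-0.1,0.5,1],[0,0,0,0,-0.1,0.7,1],[0,0,0,0,-0.1,0.8,1]]]'; python3 -m inch '[[[0,0,0,0,0,0.1,1],[0,0,0,0,0,0.2,1],[0,0,0,0,0,0.3,1],[0,0,0,0,0,0.4,1],[0,0,0,0,0,0.5,1]]]'; python3 -m inch '[[[0,0,0,0,0,0.1,1],[0,0,0,0,0,0.2,1],[0,0,0,0,0,0.3,1],[0,0,0,0,0,0.4,1],[0,0,0,0,0,0.45,1]]]';python3 - <<'E'
from h import *
st()
E
```

```text
time_s: 21.6
tool_pos: [0.5034, 0.152, 0.139]
eef_rot: [-2.547, -1.839, 0.001]
contact_force: [0.6, 0.3, -2.1]
opening: 0.255
time_s: 22.1
tool_pos: [0.5036, 0.1521, 0.1344]
eef_rot: [2.547, 1.839, 0.0]
contact_force: [-0.0, -0.4, -0.9]
opening: 0.255
time_s: 22.6
tool_pos: [0.5037, 0.1521, 0.1299]
eef_rot: [2.547, 1.839, 0.001]
contact_force: [0.1, 1.1, 1.3]
opening: 0.256
t 22.6 p [0.5037 0.1521 0.1299] jawyaw -18.32 tilt [0.02 0.01] F [0.11 1.08 1.3 ] M [-0.02  0.24 -0.01] op 0.256 j [0.15 0.44 1.66 0.   1.04 0.47]
```

```bash
python3 -m inch '[[[0,0,0,0,0,0.1,1],[0,0,0,0,0,0.2,1],[0,0,0,0,0,0.3,1],[0,0,0,0,0,0.4,1],[0,0,0,0,0,0.4,1]]]'; python3 -m inch '[[[0,0,0,0,0,0.04,1],[0,0,0,0,0,0.08,1],[0,0,0,0,0,0.08,1]]]'
```

```text
time_s: 23.1
tool_pos: [0.5036, 0.152, 0.1256]
eef_rot: [-2.547, -1.839, -0.0]
contact_force: [0.6, 0.6, -0.6]
opening: 0.259
time_s: 23.4
tool_pos: [0.5036, 0.152, 0.125]
eef_rot: [2.547, 1.839, 0.0]
contact_force: [-0.8, 1.4, 0.6]
opening: 0.258
```

```bash
python3 -m inch '[[[0,0,0,0,0,0.03,1],[0,0,0,0,0,0.05,1],[0,0,0,0,0,0.05,1]]]'
```

```text
time_s: 23.7
tool_pos: [0.5036, 0.152, 0.1245]
eef_rot: [2.547, 1.839, 0.0]
contact_force: [-0.5, 0.7, 1.0]
opening: 0.259
```

```bash
python3 -m inch '[[[0,0,0,0,0,0.03,1],[0,0,0,0,0,0.05,1],[0,0,0,0,0,0.05,1]]]'
```

```text
time_s: 24.0
tool_pos: [0.5036, 0.1521, 0.1243]
eef_rot: [2.547, 1.839, 0.001]
contact_force: [-1.7, 0.3, 4.8]
opening: 0.26
```

```bash
python3 -m inch '[[[0,0,0,0,0,0.02,1],[0,0,0,0,0,0.04,1],[0,0,0,0,0,0.04,1]]]'; python3 -c "
from h import *
st()"
```

```text
time_s: 24.3
tool_pos: [0.5036, 0.1521, 0.1242]
eef_rot: [2.547, 1.839, 0.001]
contact_force: [-1.7, 0.0, 7.8]
opening: 0.261
t 24.3 p [0.5036 0.1521 0.1242] jawyaw -18.32 tilt [0.03 0.01] F [-1.7   0.    7.84] M [-0.14  0.51 -0.01] op 0.261 j [0.15 0.45 1.67 0.   1.03 0.47]
```

```bash
python3 -m inch '[[[0,0,0,0,0,0.03,1],[0,0,0,0,0,0.06,1],[0,0,0,0,0,0.06,1]]]'
```

```text
time_s: 24.6
tool_pos: [0.5037, 0.1521, 0.124]
eef_rot: [2.546, 1.839, 0.001]
contact_force: [-3.4, -0.1, 10.6]
opening: 0.258
```

```bash
python3 -m inch '[[[0,0,0,0,0,0.03,1],[0,0,0,0,0,0.05,1],[0,0,0,0,0,0.05,1],[0,0,0,0,0,0.05,1]]]'; python3 -c "
from h import *
st()"
```

```text
time_s: 25.0
tool_pos: [0.5037, 0.1521, 0.1239]
eef_rot: [2.546, 1.839, 0.001]
contact_force: [-3.5, -0.6, 13.6]
opening: 0.261
t 25.0 p [0.5037 0.1521 0.1239] jawyaw -18.31 tilt [0.06 0.01] F [-3.52 -0.59 13.56] M [-0.22  1.    0.03] op 0.261 j [0.15 0.45 1.67 0.   1.02 0.47]
```

```bash
python3 -m inch '[[[0,0,0,0,0,0.03,1],[0,0,0,0,0,0.03,1],[0,0,0,0,0,0.03,1]]]'; python3 -c "
from h import *
st()"; python3 -m inch '[[[0,0,0,0,0,-0.1,1],[0,0,0,0,0,-0.3,1],[0,0,0,0,0,-0.8,1],[0,0,0,0,0,-2.0,1],[0,0,0,0,0,-4.0,1],[0,0,0,0,0,-6.0,1],[0,0,0,0,0,-8.0,1],[0,0,0,0,0,-8.0,1],[0,0,0,0,0,-8.0,1]]]'
python3 - <<'E'
from h import *
d=snapshot("scene");f=d["frame"]; a=cv2.resize(f[185:305,185:285],None,fx=5,fy=5,interpolation=cv2.INTER_CUBIC)
cv2.imwrite("pics/s10c.png",a[:,:,::-1])
st(); goto(.515,.352,.18,7)
E
```

```text
time_s: 25.3
tool_pos: [0.5037, 0.1521, 0.1238]
eef_rot: [2.546, 1.839, 0.002]
contact_force: [-4.6, -0.4, 15.4]
opening: 0.261
t 25.3 p [0.5037 0.1521 0.1238] jawyaw -18.31 tilt [0.07 0.02] F [-4.58 -0.39 15.41] M [-0.26  1.06  0.04] op 0.261 j [0.15 0.45 1.67 0.   1.02 0.47]
time_s: 26.2
tool_pos: [0.5035, 0.152, 0.2022]
eef_rot: [2.547, 1.839, 0.001]
contact_force: [0.4, -0.6, -2.7]
opening: 0.259
t 26.25 p [0.503  0.1519 0.2014] jawyaw -18.32 tilt [-0.08 -0.01] F [-0.07 -0.48 -1.52] M [-0.12  0.07 -0.01] op 0.26 j [0.15 0.37 1.56 0.   1.22 0.47]
turn [-8.000e-02  2.000e-02 -2.532e+01] turn [2.0000e-02 1.0000e-01 1.5468e+02] shift cm [19.37 -5.15  2.14] t 26.25 j6 0.467 jaw yaw -18.32
```

View pics/s10c.png

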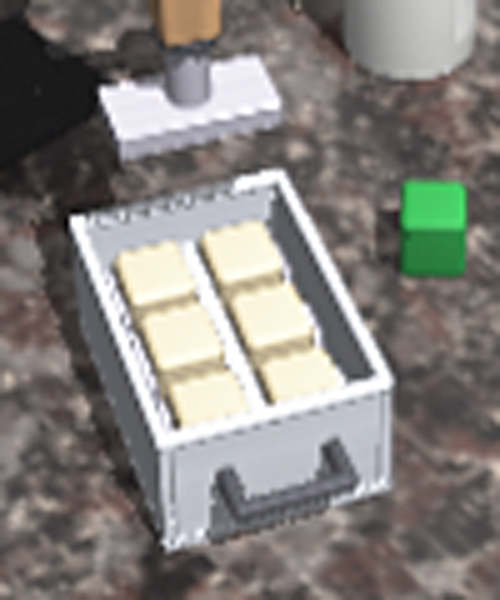

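```bash
python3 -m inch '[[[0,0,-2,1.5,-0.4,0,1],[0,0,-6,5,-1.3,0,1],[0,0,-11,9,-2.4,0,1],[0,0,-16,13,-3.5,0,1],[0,0,-21,16.5,-4.4,0,1],[0,0,-24,18.7,-5.0,1,1],[0,0,-25.5,19.4,-5.15,2.1,1],[0,0,-25.5,19.4,-5.15,4,1],[0,0,-25.5,19.4,-5.15,4,1],[0,0,-25.5,19.4,-5.15,4,1]]]'
python3 - <<'E'
from h import *
st()
for n in ("wrist","scene"):
    d=snapshot(n);f=d["frame"]; a=f[100:300,150:350] if n=="wrist" else f[140:250,130:250]
    cv2.imwrite(f"pics/{n}11.png",cv2.resize(a,None,fx=3 if n=="wrist" else 5,fy=3 if n=="wrist" else 5,interpolation=cv2.INTER_CUBIC)[:,:,::-1])
st()
E
```

```text
time_s: 27.25
tool_pos: [0.5153, 0.3518, 0.1614]
eef_rot: [-2.078, -2.355, 0.003]
contact_force: [0.7, -0.2, -1.8]
opening: 0.257
t 27.25 p [0.5153 0.3518 0.1614] jawyaw 7.16 tilt [-0.11 -0.06] F [ 0.69 -0.24 -1.8 ] M [-0.08  0.02  0.03] op 0.257 j [ 0.48  0.58  1.33 -0.    1.24  0.35]
t 27.35 p [0.5161 0.3521 0.163 ] jawyaw 7.14 tilt [0.06 0.03] F [-0.13 -0.31 -2.1 ] M [-0.09  0.    0.  ] op 0.259 j [0.48 0.58 1.32 0.   1.24 0.35]
```

View pics/wrist11.png

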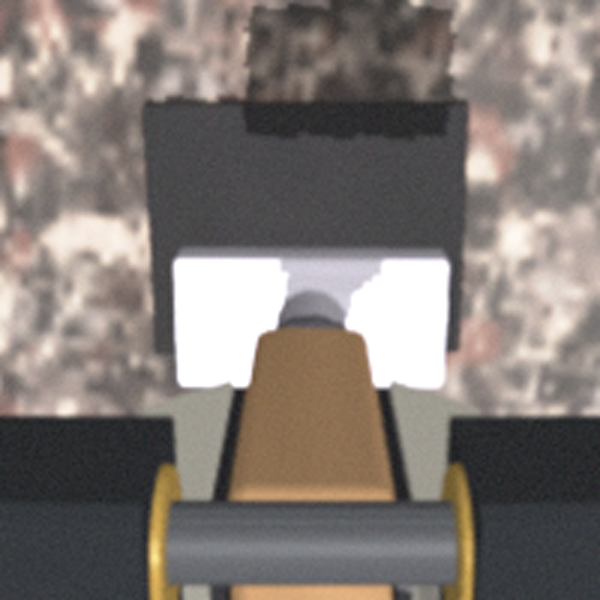

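View pics/scene11.png

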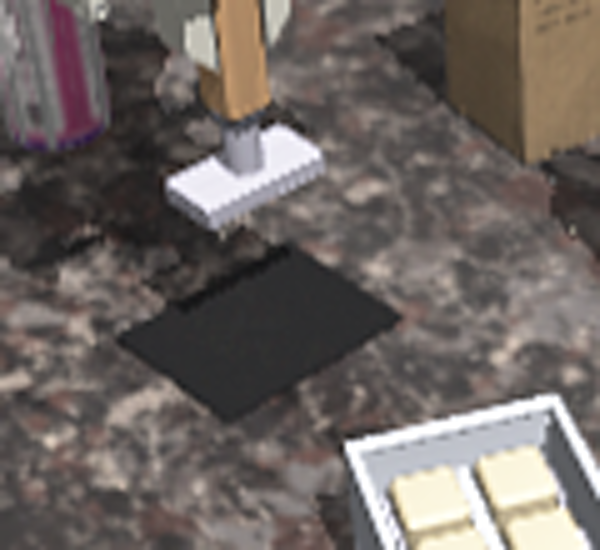

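```bash
python3 -m inch '[[[0,0,0,0,0,1.5,1],[0,0,0,0,0,3.5,1],[0,0,0,0,0,5.5,1],[0,0,0,0,0,7,1],[0,0,0,0,0,7.6,1],[0,0,0,0,0,7.8,1],[0,0,0,0,0,7.8,1]]]'; python3 -m inch '[[[0,0,0,0,0,0.1,1],[0,0,0,0,0,0.2,1],[0,0,0,0,0,0.3,1],[0,0,0,0,0,0.3,1]]]';python3 - <<'E'
from h import *
st()
E
```

```text
time_s: 28.05
tool_pos: [0.5162, 0.3525, 0.0851]
eef_rot: [2.078, 2.356, 0.002]
contact_force: [-0.2, -0.2, -2.2]
opening: 0.26
time_s: 28.45
tool_pos: [0.5157, 0.3524, 0.0813]
eef_rot: [2.078, 2.356, 0.0]
contact_force: [-0.4, 0.2, -1.5]
opening: 0.258
t 28.45 p [0.5157 0.3524 0.0813] jawyaw 7.18 tilt [0.01 0.01] F [-0.45  0.2  -1.48] M [-0.09  0.08  0.01] op 0.258 j [0.48 0.66 1.42 0.   1.07 0.35]
```

```bash
python3 -m inch '[[[0,0,0,0,0,0.05,1],[0,0,0,0,0,0.1,1],[0,0,0,0,0,0.1,1]]]'; python3 -m inch '[[[0,0,0,0,0,0.03,1],[0,0,0,0,0,0.06,1],[0,0,0,0,0,0.06,1]]]';python3 - <<'E'
from h import *
st()
E
```

```text
time_s: 28.75
tool_pos: [0.5156, 0.3524, 0.0802]
eef_rot: [-2.078, -2.356, 0.0]
contact_force: [0.2, 0.2, -2.1]
opening: 0.258
time_s: 29.05
tool_pos: [0.5157, 0.3524, 0.0797]
eef_rot: [-2.078, -2.356, -0.0]
contact_force: [-0.5, -0.2, -1.3]
opening: 0.259
t 29.05 p [0.5157 0.3524 0.0797] jawyaw 7.18 tilt [0.01 0.01] F [-0.46 -0.22 -1.31] M [-0.1   0.08 -0.02] op 0.259 j [0.48 0.66 1.42 0.   1.06 0.35]
```

```bash
python3 -m inch '[[[0,0,0,0,0,0.03,1],[0,0,0,0,0,0.03,1]]]'; python3 -m inch '[[[0,0,0,0,0,0.02,1],[0,0,0,0,0,0.02,1]]]'
```

```text
time_s: 29.25
tool_pos: [0.5157, 0.3524, 0.0797]
eef_rot: [2.078, 2.356, 0.0]
contact_force: [-0.5, 0.2, 0.1]
opening: 0.258
time_s: 29.45
tool_pos: [0.5157, 0.3524, 0.0796]
eef_rot: [2.078, 2.356, 0.001]
contact_force: [-1.9, -1.9, 4.7]
opening: 0.262
```

Seated on the pad. Release, then lift straight up.

```bash
python3 -m inch '[[[0,0,0,0,0,0,-1],[0,0,0,0,0,0,-1],[0,0,0,0,0,0,-1],[0,0,0,0,0,0,-1],[0,0,0,0,0,0,-1],[0,0,0,0,0,0,-1],[0,0,0,0,0,0,-1],[0,0,0,0,0,0,-1],[0,0,0,0,0,0,-1],[0,0,0,0,0,0,-1]]]'; python3 -m inch '[[[0,0,0,0,0,-0.5,-1],[0,0,0,0,0,-1.5,-1],[0,0,0,0,0,-4,-1],[0,0,0,0,0,-7,-1],[0,0,0,0,0,-10,-1],[0,0,0,0,0,-12,-1],[0,0,0,0,0,-12,-1]]]'; python3 -m inch '[[[0,0,0,-1.5,-2,0,-1],[0,0,0,-4,-6,0,-1],[0,0,0,-5,-10,0,-1],[0,0,0,-5,-10,0,-1],[0,0,0,-5,-10,0,-1]]]'
python3 - <<'E'
from h import *
st()
for n in ("scene","top","wrist"):
    d=snapshot(n);f=d["frame"]; cv2.imwrite(f"pics/{n}12.png",f[:,:,::-1])
    if n=="scene": cv2.imwrite("pics/s12c.png",cv2.resize(f[145:305,145:285],None,fx=3.7,fy=3.7,interpolation=cv2.INTER_CUBIC)[:,:,::-1])
E
```

```text
time_s: 30.45
tool_pos: [0.5157, 0.3524, 0.0792]
eef_rot: [2.078, 2.356, 0.0]
contact_force: [0.5, 0.5, -0.2]
opening: 0.993
time_s: 31.15
tool_pos: [0.5172, 0.3533, 0.2037]
eef_rot: [2.076, 2.354, 0.012]
contact_force: [0.3, -0.1, 0.5]
opening: 1.0
time_s: 31.65
tool_pos: [0.4222, 0.2902, 0.1993]
eef_rot: [2.078, 2.356, 0.001]
contact_force: [0.0, 0.7, -0.3]
opening: 1.0
t 31.65 p [0.4222 0.2902 0.1993] jawyaw 7.19 tilt [0.02 0.01] F [ 0.04  0.7  -0.29] M [-0.11  0.01  0.02] op 1.0 j [0.45 0.34 1.6  0.   1.2  0.33]
```

View pics/s12c.png

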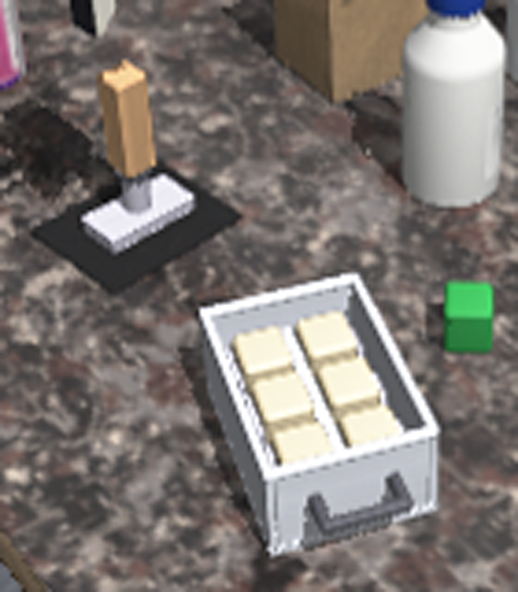

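View pics/top12.png

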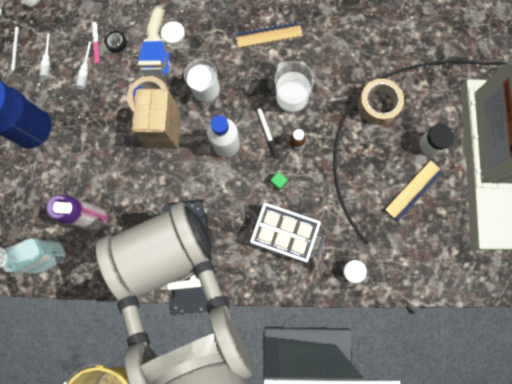

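```bash
python3 -c "
from h import *
print(job_done()); st()"
```

```text
the job is handed in; nothing more can be done
None
the job is handed in; nothing more can be done
```

I tamped all three pairs down in order from the pull-handle end, and handed the job in at about 32 s on the clock.

- **Bedding:** Every pair met the boards at the same height. The foot's underside was then about 48.7 mm above the table, so the boards' top is about 14.7 mm up. The peak wrist reading was 15.4 to 16.0 N for each pair. Adding back the tamper's weight of about 2.3 N puts the push at about 18 N, which is above the 15 N you asked for and below the 25 N crush limit. Some of that push goes into the chunks' wedging friction, so the load on the boards is somewhat less.
- **Last pictures:** All six chunks stand level, the tamper is upright on its pad, and the bottles, the jar and the green block look unmoved. The gripper is open and clear of everything.
- **Checks that disagreed:** The cameras differed by about 1 to 2 mm on where the bin is, so I aimed between them. The fit in the bin at the plain end then measured 6.5 mm to the end wall. While pressing there was also a sideways force of about 4 N, which I took to be arm flex; nothing shifted that I could see.

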